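Comb the glass rods into a packed row

ROBOT

A 6-joint arm with a two-finger parallel gripper is mounted at the origin on the work surface. World frame = base frame: x ahead of the robot, y to its left, z up, the work surface at z = 0. Lengths are in mm, angles in rad, forces in N, time in s.
With the tool pointing down it reaches from about 300 to 775 mm from the base axis. Payload 14.6 kg.
Tool frame: the origin (TCP) lies midway between the tips of the shut fingers; the grasp point (between the pads) lies 19 mm behind it (pinch_z is the distance from the TCP to the grasp point, in mm); z points along the fingers, y is the direction in which the jaws open and shut (so a half turn about z gives the same grasp; the last joint's range is limited). The gripper opens to 94 mm and grips with 3 to 60 N. Pads are 16 mm wide; open, the fingers measure 119 mm over their backs; the gripper's body (75 mm by 177 mm) begins 78 mm behind the grasp point.
Start: joints at [-1.27, 0.3, 1.521, -0, 1.321, -0.067], TCP at [197.752, -513.209, 205.446] pointing down, gripper open.
Joint ranges: [-3.03, 3.03], [-0.79, 2.21], [0.23, 2.52], [-1.04, 4.18], [0, 3.07], [-2.55, 2.55]. Speed limits (rad/s): [2.22, 2.22, 2.57, 3.14, 3.14, 3.14].

INTERFACE

Orientations are given as [roll, pitch, yaw] about the fixed x, y, z axes, in that order (R = Rz(yaw) Ry(pitch) Rx(roll)).
In Python, from cell import read_state, camera, sign_off, pinch_z gives the robot as it stands. The module is installed in compiled form; this text tells all that it offers.
- The arm moves only by the tool servo_tool, never from a script. Its argument "series" is a list of rows, each a list of 6 numbers: the shift along the tool's x, y, z in cm, then the turn, a rotation vector about the tool's x, y, z in rad. In form: [[tx, ty, tz, rx, ry, rz], ...]. A call has exactly 10 rows; each row is the pose to reach, as a shift and turn from the pose commanded when the call began, along the tool's axes at that moment; what a row does not reach only later rows make up. A row lasts 1/12 s, in which the tool goes at most 41.7 mm and 7.16 degrees, less where a joint would pass 70% of its speed; a pose out of reach is approached as far as the arm can. A call with a gripper value outside its range is refused whole. "gripper" is the finger opening in cm, from 0 to 9.4, set as the call begins (left out, the last holds). The fingers move at their own pace and stop on an object; "grip_force" is the grip in N (left out, the last holds). Time passes only in rows, so rows that repeat a pose let the fingers close, or fill a call up. It gives the time, the measured TCP pose, the force and the opening at its end, in the units of the state.
- read_state(): the state, without advancing time (a new reading comes with each control period).
- camera(name): name is "scene" or "top" or "wrist"; returns a dict with "pixels" (400x640x3 uint8, red, green, blue), "fx", "fy", "cx", "cy" (pixels), "pose" (4x4, takes a point from camera to world coordinates); the wrist camera has in their place "mount" (4x4, takes a point from camera to tool coordinates, whose origin is the TCP and whose axes are the flange's). Camera axes: x right, y down, z forward; pixel columns grow to the right and rows downward; lengths in mm; the calibration is good to about 2 mm. A picture is of the moment at which its call begins: read the wrist's pose just before it. There is no depth.
- sign_off(): hands the job in, once; it reports no verdict.
The state is a dict: "clock": time; "joints": joint angles; "qd": joint speeds; "effort": joint torques, N m; "eef_pos": TCP position; "eef_rot": TCP orientation; "wrist_force": force on the tool from outside, world axes, zero at the start; "moment": the same for the moment, N m; "finger_gap": finger opening in mm.
Only numpy, scipy, OpenCV 4.12 (cv2) and the standard library are available. Lean on these libraries where they do the work, as an engineer would, in place of code of your own. Each camera call takes 0.05 s, during which the arm holds its last target.

TASK

The clean glass rods lie askew in the white tray. Take the rake from its stand and, without touching the rods with the gripper, comb them over to the tray's blue-taped wall and hold the row pressed against it for a moment with about 6 N, so that all five lie flat, parallel to the wall and snug side by side. Glass chips easily: never push a rod with more than 9 N, and set the tines down gently on the tray; leave everything else where it is, and stand the rake upright back in its stand.

Things in the scene. Friction and masses are not known exactly. Their poses are not given: they have to be found in the camera images.
- tray: White enamel tray, fixed, 388 x 318 x 20 mm high, inside 380 x 310 mm, floor 3 mm and walls 4 mm thick, hard. Origin: centre of its underside, on the bench. x runs along its length, away from the robot; y across it, to the robot's left. At the start no rod lies within 25 mm of the untaped long wall, whose inner face is at y = +155 mm.
- taped_wall (a point): Middle of the lower inner edge of the tray's long wall marked with blue tape, on the robot's right: on the tray floor, at y = -155 mm, z = 3 mm in the tray's frame, with the same axes as the tray.
- rake_grip (a point): Hand rake, 140 g, upright in its stand: middle of the grip of its upright square orange handle, 22 x 22 mm, 24 mm below to 42 mm above the point. Head bar 140 mm (x) by 12 mm (y), 24 to 36 mm below. Six 6 mm tines, 22 mm apart in a line along x, end 62 mm below. The tines are bent from use: the row of tips stands up to 4 mm off the handle's middle in y, to either side.
- stand: Rake stand, fixed: grey base plate 172 x 60 x 6 mm with a white notched post at each end. Origin: centre of its underside. The ends of the rake's head bar lie in the notches: 16 mm wide, flared at the top, bottom 34 mm and top 49 mm above the bench, end stops 149 mm apart along x. Rake in place: handle upright over the origin, its x along the stand's x, tine tips 8 mm above the origin.
- rod1_center (a point): Glass stirring rod 1 of five alike: amber, eight-sided, 130 mm long, 10 mm thick (flat to flat), 27 g, fragile, lying on the tray floor. The point is its centre, x runs along the rod.
- rod2_center (a point): Glass stirring rod 2 of five alike: amber, eight-sided, 130 mm long, 10 mm thick (flat to flat), 27 g, fragile, lying on the tray floor. The point is its centre, x runs along the rod.
- rod3_center (a point): Glass stirring rod 3 of five alike: amber, eight-sided, 130 mm long, 10 mm thick (flat to flat), 27 g, fragile, lying on the tray floor. The point is its centre, x runs along the rod.
- rod4_center (a point): Glass stirring rod 4 of five alike: amber, eight-sided, 130 mm long, 10 mm thick (flat to flat), 27 g, fragile, lying on the tray floor. The point is its centre, x runs along the rod.
- rod5_center (a point): Glass stirring rod 5 of five alike: amber, eight-sided, 130 mm long, 10 mm thick (flat to flat), 27 g, fragile, lying on the tray floor. The point is its centre, x runs along the rod.
- dish: Bystander, to be left alone: shallow round culture dish, 62 mm across, 13 mm high, standing in the tray near one of its ends. Origin: centre of its underside.
- stopper: Bystander, to be left alone: black rubber stopper, 34 mm across, 26 mm high, standing in the tray near the other end. Origin: centre of its underside.
- slide_box: Bystander, to be left alone: blue slide box, 85 x 170 x 35 mm, beside the tray, on the side away from the rake stand. Origin: centre of its underside.
- amber_bottle: Bystander, to be left alone: amber bottle, 68 mm across, 135 mm high. Origin: centre of its underside.
- beaker: Bystander, to be left alone: beaker, glass, 68 mm across, 90 mm high. Origin: centre of its underside.
- staining_jar: Bystander, to be left alone: square staining jar, 64 mm square, 106 mm high. Origin: centre of its underside.
- dropper: Bystander, to be left alone: dropper bottle, white with red cap, 36 mm across, 75 mm high. Origin: centre of its underside.
Things that resemble listed ones, but are neither listed nor needed, are in the scene too. Leave any pink or purple look-alike of the part that bears rod3_center alone. Of the things that look like the part that bears rake_grip, the larger one is meant.

How it is judged (in metres and radians):
On the way, in this order (a step that is already met when the one before it is completed fails the run):
1. the rake is lifted out of its stand (z of rake_grip in the frame of stand above 0.11 m), for 0.1 s.
2. all five rods lie packed and parallel at the taped wall and the rake presses the row together with at least 3 N (y of rod1_center in the frame of tray between -0.155 and -0.1065 m and x of rod1_center in the frame of tray between -0.128 and 0.128 m and z of each of rod1_center, rod2_center, rod3_center, rod4_center, rod5_center in the frame of tray below 0.0115 m and angle between the x axis of each of rod1_center, rod2_center, rod3_center, rod4_center, rod5_center and the x axis of tray, either way round below 0.05 rad and y of rod2_center in the frame of tray between -0.155 and -0.1065 m and x of rod2_center in the frame of tray between -0.128 and 0.128 m and y of rod3_center in the frame of tray between -0.155 and -0.1065 m and x of rod3_center in the frame of tray between -0.128 and 0.128 m and y of rod4_center in the frame of tray between -0.155 and -0.1065 m and x of rod4_center in the frame of tray between -0.128 and 0.128 m and y of rod5_center in the frame of tray between -0.155 and -0.1065 m and x of rod5_center in the frame of tray between -0.128 and 0.128 m and (contact force between rake and rod1 above 3 N or contact force between rake and rod2 above 3 N or contact force between rake and rod3 above 3 N or contact force between rake and rod4 above 3 N or contact force between rake and rod5 above 3 N)), for 0.3 s.
At the end, for the whole second after the job is handed in: all five rods flat in one layer in the tray, within 0.05 rad of parallel to the taped wall, every centre at most 48.5 mm from its inner face (45 mm is no gap at all); rake back in its stand: handle within 15 mm of over its centre, 0.12 rad of upright, bar within 6 mm of the bottom of the notches (y of rod1_center in the frame of tray between -0.155 and -0.1065 m and x of rod1_center in the frame of tray between -0.128 and 0.128 m and z of each of rod1_center, rod2_center, rod3_center, rod4_center, rod5_center in the frame of tray below 0.0115 m and angle between the x axis of each of rod1_center, rod2_center, rod3_center, rod4_center, rod5_center and the x axis of tray, either way round below 0.05 rad and y of rod2_center in the frame of tray between -0.155 and -0.1065 m and x of rod2_center in the frame of tray between -0.128 and 0.128 m and y of rod3_center in the frame of tray between -0.155 and -0.1065 m and x of rod3_center in the frame of tray between -0.128 and 0.128 m and y of rod4_center in the frame of tray between -0.155 and -0.1065 m and x of rod4_center in the frame of tray between -0.128 and 0.128 m and y of rod5_center in the frame of tray between -0.155 and -0.1065 m and x of rod5_center in the frame of tray between -0.128 and 0.128 m and horizontal distance between rake_grip and stand below 0.015 m and z of rake_grip in the frame of stand below 0.076 m and angle between rake_grip's own z axis and vertical below 0.12 rad); the robot touches nothing.
It fails at once if the rake pushes on a glass rod with more than 9 N (contact force between rake and rod1 above 9 N or contact force between rake and rod2 above 9 N or contact force between rake and rod3 above 9 N or contact force between rake and rod4 above 9 N or contact force between rake and rod5 above 9 N).
It fails at once if the rake presses on the tray with more than 20 N (contact force between rake and tray above 20 N).
It fails at once if the gripper or arm touches a glass rod (contact force between any of the fingers, the arm and rod1 above 0.3 N or contact force between any of the fingers, the arm and rod2 above 0.3 N or contact force between any of the fingers, the arm and rod3 above 0.3 N or contact force between any of the fingers, the arm and rod4 above 0.3 N or contact force between any of the fingers, the arm and rod5 above 0.3 N).
It fails at once if a bystander is moved by more than 15 mm (distance of any of dish, stopper, slide_box, amber_bottle, beaker, staining_jar, dropper from where it was at the start of the episode above 0.015 m).
It also fails if it takes over 69 s, if anything falls off the work surface, if the arm or the gripper's body presses on something with over 40 N, if the wrist force passes 120 N, or if a joint passes its speed limit or range.

## Working session

There is one attempt and no reset: what is moved stays moved. The work goes in short steps, Python scripts to look and compute and a tool call to move; the robot and the scene stay as the last step left them, time stands still between calls to the robot, and variables do not carry over. Pictures are saved under pics/ and viewed, and the job is handed in when it is done.

Besides the shell and the picture viewer there is one more tool, called after "Call:" by a JSON object that holds its "method" and its "body", one argument or row to a line. servo_tool: Moves the arm, as the interface text tells. Its arguments: {"type":"object","properties":{"series":{"type":"array"},"gripper":{"type":"number"},"grip_force":{"type":"number"}},"required":["series"]}

```bash
mkdir -p pics; ls; python3 - <<'E'
from cell import *
import cv2
print(read_state(), pinch_z)
for n in ["scene","top","wrist"]:
    c=camera(n); cv2.imwrite(f"pics/{n}0.png",c["pixels"][:,:,::-1])
    print(n,c["fx"],c["fy"],c["cx"],c["cy"],c.get("pose",c.get("mount")))
E
```

```text
pics
{'clock': 0.0, 'joints': array([-1.26959635e+00,  3.00497602e-01,  1.52159020e+00,  8.85397581e-06,
        1.32068556e+00, -6.65815811e-02]), 'qd': array([-0.00113291, -0.00045504,  0.00144521, -0.00087561,  0.00162908,
       -0.00064648]), 'effort': array([-8.55256494e-04, -5.31812525e+01, -3.52735126e+01,  7.08008185e-02,
        2.44121393e-02, -9.45766601e-05]), 'eef_pos': array([ 197.68100383, -512.96448824,  204.8679328 ]), 'eef_rot': array([-3.14041513e+00, -8.71121690e-05,  3.67779314e-01]), 'wrist_force': array([-0.98351396, -0.01502681, -0.22845786]), 'moment': array([0.00856687, 0.01411916, 0.0472296 ]), 'finger_gap': 93.56262033489084} 18.8
scene 413.1433977531212 413.1433977531212 318.06705800577413 202.10930556648498 [[-6.22802867e-01  6.64149975e-01 -4.13547337e-01  9.45259859e+02]
 [ 7.82374253e-01  5.30487642e-01 -3.26302605e-01  3.73983882e+02]
 [ 2.66788531e-03 -5.26770987e-01 -8.50003065e-01  1.02109421e+03]
 [ 0.00000000e+00  0.00000000e+00  0.00000000e+00  1.00000000e+00]]
top 415.96204642457343 415.96204642457343 314.4391413496601 198.73946295691596 [[-1.28551196e-02 -9.91744425e-01  1.27584250e-01  3.54981832e+02]
 [-9.99801507e-01  1.46909050e-02  1.34582059e-02 -7.05528692e+00]
 [-1.52214288e-02 -1.27385918e-01 -9.91736425e-01  1.19584592e+03]
 [ 0.00000000e+00  0.00000000e+00  0.00000000e+00  1.00000000e+00]]
wrist 300.37052655708806 300.37052655708806 319.3464194317929 200.10321646336223 [[ 1.13831271e-04 -9.61379182e-01 -2.75227278e-01  7.97895867e+01]
 [ 9.99999105e-01 -2.57431636e-04  1.31280805e-03  1.54988474e+00]
 [-1.33295854e-03 -2.75227181e-01  9.61378293e-01 -1.79405831e+02]
 [ 0.00000000e+00  0.00000000e+00  0.00000000e+00  1.00000000e+00]]
```

View pics/top0.png

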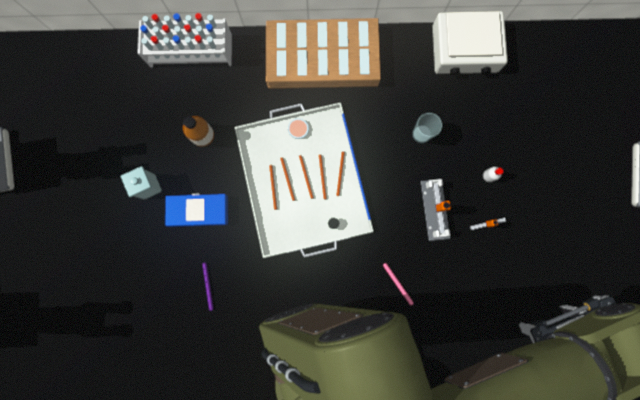

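View pics/scene0.png

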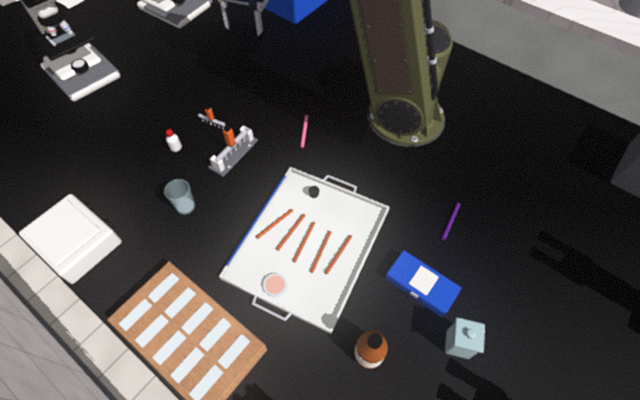

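View pics/wrist0.png

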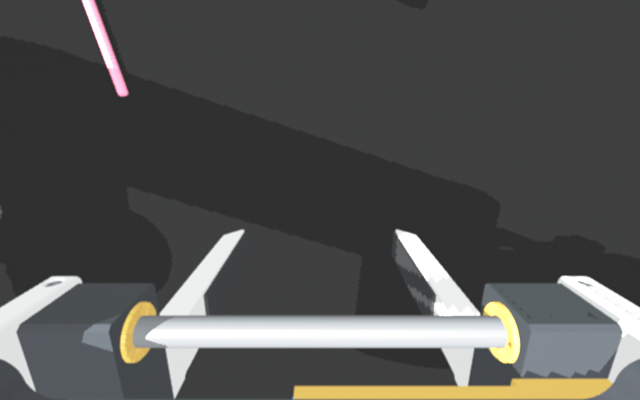

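```bash
cat > h.py <<'E'
import numpy as np, cv2
from scipy.spatial.transform import Rotation as Rn
from cell import *
def ray(c,u,v,z,T=None):
    T=c["pose"] if T is None else T
    d=T[:3,:3]@np.array([(u-c["cx"])/c["fx"],(v-c["cy"])/c["fy"],1.]);o=T[:3,3]
    return o+d*(z-o[2])/d[2]
def proj(c,p,T=None):
    T=c["pose"] if T is None else T
    q=np.linalg.inv(T)@np.append(p,1.); return np.array([c["fx"]*q[0]/q[2]+c["cx"],c["fy"]*q[1]/q[2]+c["cy"]])
def eT(s):
    T=np.eye(4);T[:3,:3]=Rn.from_euler("xyz",s["eef_rot"]).as_matrix();T[:3,3]=s["eef_pos"];return T
def crop(c,n,u0,v0,w,h,k):
    im=c["pixels"][v0:v0+h,u0:u0+w,::-1]; im=cv2.resize(im,None,fx=k,fy=k,interpolation=cv2.INTER_CUBIC)
    cv2.imwrite("pics/"+n+".png",im)
E
python3 - <<'E'
from h import *
c=camera("top")
crop(c,"t1",225,90,160,175,3.4) if 0 else crop(c,"t1",225,95,160,125+45,3)
crop(c,"t2",410,165,110,85,7)
c=camera("scene")
crop(c,"s1",190,95,80,85,7)
crop(c,"s2",210,160,190,180,3)
E
```

```text
(no output)
```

View pics/t1.png

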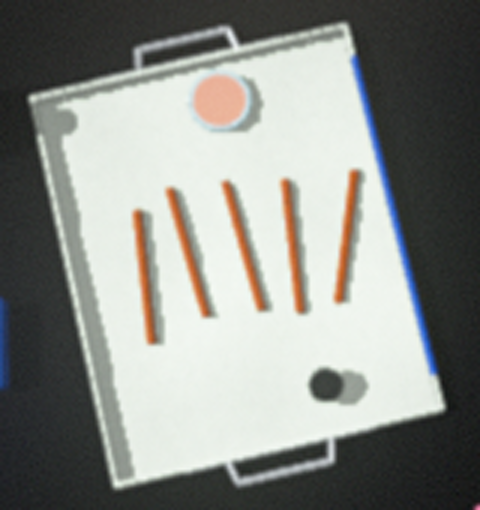

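View pics/t2.png

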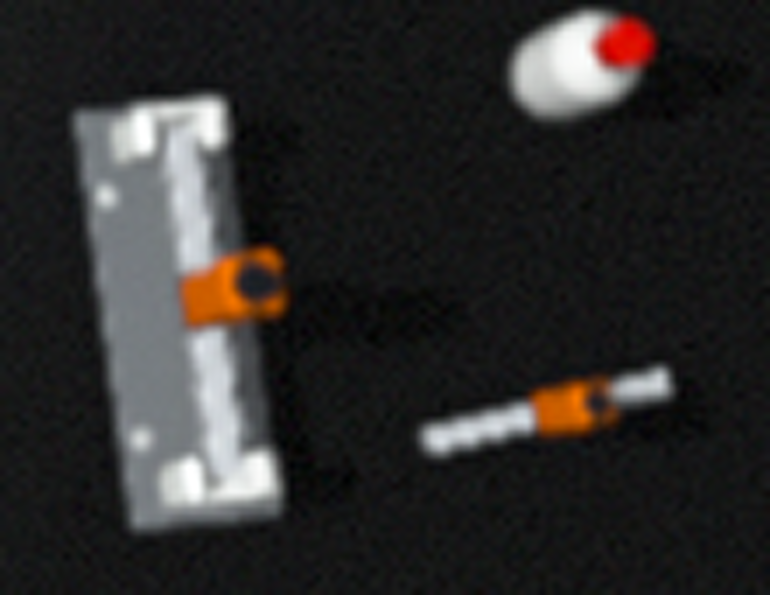

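View pics/s1.png

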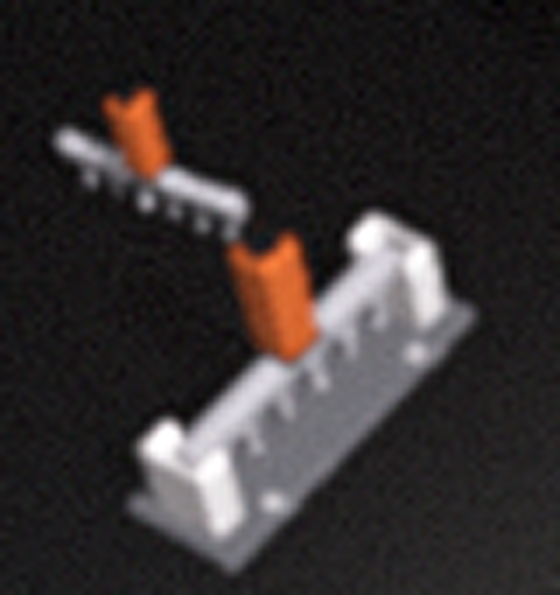

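View pics/s2.png

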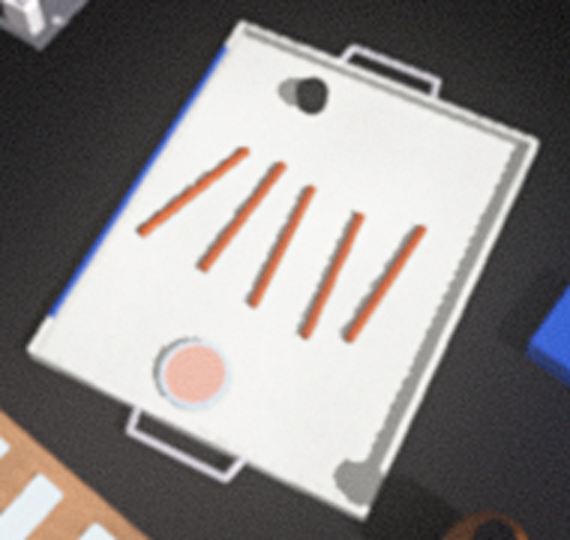

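```bash
python3 - <<'E'
from h import *
c=camera("top");np.set_printoptions(precision=1,suppress=True)
f=lambda l,z,k,o:np.array([ray(c,u/k+o[0],v/k+o[1],z)[:2] for u,v in l])
P=f([(30,97),(347,24),(444,407),(116,487)],20,3,(225,95))
print("tray",P, P.mean(0), [np.linalg.norm(P[i]-P[i-1]) for i in range(4)])
a=np.arctan2(*(P[1]-P[2]+P[0]-P[3])[::-1]);b=np.arctan2(*(P[0]-P[1]+P[3]-P[2])[::-1])-np.pi/2
print("ang",a,b); th=(a+b)/2; ct=P.mean(0)
R=np.array([[np.cos(th),-np.sin(th)],[np.sin(th),np.cos(th)]])
for r in [[(139,212),(152,342)],[(171,189),(208,316)],[(227,182),(263,309)],[(287,181),(302,312)],[(356,172),(340,300)]]:
    Q=f(r,12,3,(225,95)); print("rod tray-frame",((Q-ct)@R).ravel(),np.linalg.norm(Q[0]-Q[1]))
print("dish",(f([(220,100)],13,3,(225,95))-ct)@R,"stop",(f([(326,384)],26,3,(225,95))-ct)@R)
Q=f([(75,112),(133,530),(282,514)],6,7,(410,165));print("stand",Q,(Q[0]+Q[2])/2,np.linalg.norm(Q[0]-Q[1]),np.linalg.norm(Q[2]-Q[1]),np.arctan2(*(Q[0]-Q[1])[::-1]))
print("handle top",f([(258,283)],112,7,(410,165)), "bottom",f([(184,300)],48,7,(410,165)))
Q=f([(182,125),(230,485)],46,7,(410,165));print("bar",Q,Q.mean(0),np.linalg.norm(Q[0]-Q[1]),np.arctan2(*(Q[0]-Q[1])[::-1]))
c=camera("scene");f=lambda l,z,k,o:np.array([ray(c,u/k+o[0],v/k+o[1],z)[:2] for u,v in l])
Q=f([(475,315),(235,572),(132,505)],6,7,(190,95));print("standS",Q,(Q[0]+Q[2])/2,np.linalg.norm(Q[0]-Q[1]),np.linalg.norm(Q[2]-Q[1]),np.arctan2(*(Q[1]-Q[0])[::-1]))
print("hS",f([(268,245)],112,7,(190,95)))
P=f([(240,22),(537,143),(366,520),(30,350)],20,3,(210,160));print("trayS",P,P.mean(0))
E
```

```text
tray [[ 720.1  238.4]
 [ 788.3  -71.7]
 [ 413.2 -154.9]
 [ 342.7  153.4]] [566.1  41.3] [np.float64(386.9102899740331), np.float64(317.53574917191577), np.float64(384.2770109624974), np.float64(316.2672430789099)]
ang 0.21981781298289232 0.22056301111863919
rod tray-frame [ 58.9  80.7 -67.4  96.2] 127.28112992918794
rod tray-frame [ 73.8  45.5 -55.5  38.5] 129.50809934514544
rod tray-frame [ 67.9  -8.9 -61.2 -14.2] 129.12912847417832
rod tray-frame [ 55.2 -65.7 -72.7 -49.8] 128.81956111590222
rod tray-frame [  48.2 -132.8  -69.9  -87.9] 126.28840076582448
dish [[149.  -20.8]] stop [[-145.8  -55.2]]
stand [[ 555.2 -298.6]
 [ 383.3 -314.2]
 [ 388.9 -374.6]] [ 472.  -336.6] 172.62591031729897 60.6750097934514 0.09066716354626847
handle top [[ 471.7 -337.6]] bottom [[ 472.3 -327.7]]
bar [[ 542.5 -331. ]
 [ 399.3 -342.6]] [ 470.9 -336.8] 143.65555389939442 0.08079982154038182
standS [[ 389.  -310.6]
 [ 558.3 -293.3]
 [ 561.  -353.9]] [ 475.  -332.2] 170.19564219698825 60.648814297774834 0.10173351643806916
hS [[ 473.  -331.7]]
trayS [[ 414.6 -152.9]
 [ 347.4  158. ]
 [ 725.2  244.6]
 [ 790.9  -66.7]] [569.5  45.8]
```

Call:
{"method": "servo_tool", "body": {
  "series": [
    [4,-0.8,0.7,0,0,0.04],
    [8,-1.7,1.4,0,0,0.08],
    [12,-2.5,2.1,0,0,0.12],
    [16,-3.4,2.8,0,0,0.16],
    [20,-4.2,3.5,0,0,0.2],
    [24,-5,4.2,0,0,0.24],
    [28,-5.9,4.9,0,0,0.278],
    [31,-6.5,5.3,0,0,0.278],
    [32,-6.7,5.5,0,0,0.278],
    [32,-6.7,5.5,0,0,0.278]
  ]
}}

```text
clock: 1.18
eef_pos: [473.5, -334.1, 149.7]
eef_rot: [-3.141, 0.001, 0.093]
wrist_force: [1.0, 0.1, 0.1]
finger_gap: 93.7
```

```bash
python3 - <<'E'
from h import *
s=read_state();print(s["eef_pos"],s["eef_rot"],s["joints"],s["clock"])
c=camera("wrist");cv2.imwrite("pics/w1.png",c["pixels"][:,:,::-1])
E
```

```text
[ 473.52146282 -334.14725989  149.7010001 ] [-3.14079417e+00  7.05290967e-04  9.29557086e-02] [-6.77750253e-01  4.14967857e-01  1.49893633e+00  8.65257313e-05
  1.22875071e+00  8.00061581e-01] 1.1833
```

View pics/w1.png

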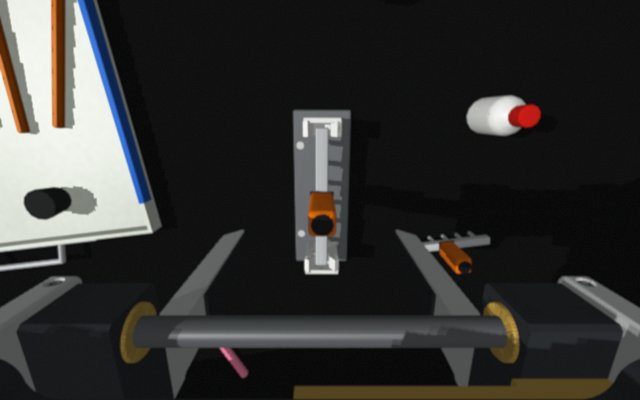

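```bash
python3 - <<'E'
from h import *
np.set_printoptions(precision=1,suppress=True)
s=read_state();c=camera("wrist");T=eT(s)@c["mount"]
print("tcp px",proj(c,s["eef_pos"],T))
for n,u,v,z in [("htop",321.5,225,112),("base fl",293,110.5,6),("base fr",350,110.5,6),("base bl",295.5,260,6),("bar far",321,131,46),("bar near",321,262,46)]:
    print(n,ray(c,u,v,z,T))
crop(c,"w1c",275,95,100,190,3)
E
```

```text
tcp px [316.5 243.1]
htop [ 470.7 -339.1  112. ]
base fl [ 553.5 -302.6    6. ]
base fr [ 558.9 -361.2    6. ]
base bl [ 383.9 -317.1    6. ]
bar far [ 537.7 -332.9   46. ]
bar near [ 404.9 -345.3   46. ]
```

View pics/w1c.png

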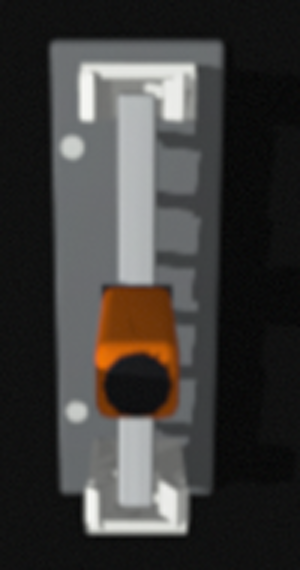

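Call:
{"method": "servo_tool", "body": {
  "series": [
    [-0.2,0.4,1,0,0,0],
    [-0.2,0.4,2.5,0,0,0],
    [-0.2,0.4,4,0,0,0],
    [-0.2,0.4,5.5,0,0,0],
    [-0.2,0.4,7,0,0,0],
    [-0.2,0.4,8.5,0,0,0],
    [-0.2,0.4,9.3,0,0,0],
    [-0.2,0.4,9.7,0,0,0],
    [-0.2,0.4,9.7,0,0,0],
    [-0.2,0.4,9.7,0,0,0]
  ],
  "gripper": 5
}}

```text
clock: 2.12
eef_pos: [470.5, -340.4, 54.0]
eef_rot: [3.141, -0.0, 0.089]
wrist_force: [0.2, -0.0, 0.4]
finger_gap: 50.0
```

```bash
python3 - <<'E'
from h import *
s=read_state();c=camera("wrist");T=eT(s)@c["mount"]
print(ray(c,320,222,112,T));crop(c,"w2",200,0,240,400,1.5)
E
```

```text
[ 506.24937446 -339.22214275  112.        ]
```

View pics/w2.png

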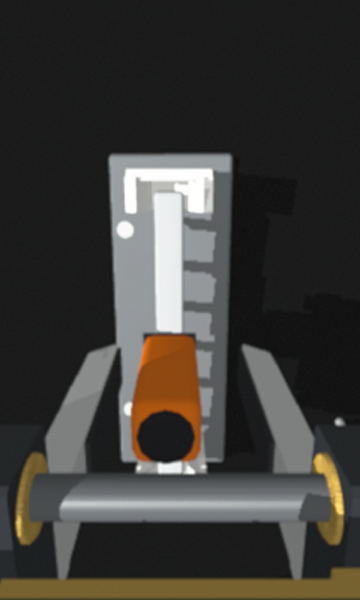

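```bash
python3 - <<'E'
from h import *
s=read_state();c=camera("wrist");T=eT(s)@c["mount"]
print(s["eef_pos"],ray(c,310.7,291.3,112,T))
print(ray(c,200+168.5/1.5,335/1.5,46,T), ray(c,200+168.5/1.5,195/1.5,46,T),ray(c,200+109/1.5,155/1.5,6,T),ray(c,200+232/1.5,155/1.5,6,T))
E
```

```text
[ 470.73971737 -340.34910016   54.26354415] [ 472.17737014 -337.95869251  112.        ]
[ 480.98418939 -336.64032989   46.        ] [ 541.24479647 -331.61986481   46.        ] [ 555.39367337 -300.89761386    6.        ] [ 560.69112382 -359.86728121    6.        ]
```

Call:
{"method": "servo_tool", "body": {
  "series": [
    [0.1,-0.26,0.2,0,0,0],
    [0.1,-0.26,0.2,0,0,0],
    [0.1,-0.26,0.2,0,0,0],
    [0.1,-0.26,0.2,0,0,0],
    [0.1,-0.26,0.2,0,0,0],
    [0.1,-0.26,0.2,0,0,0],
    [0.1,-0.26,0.2,0,0,0],
    [0.1,-0.26,0.2,0,0,0],
    [0.1,-0.26,0.2,0,0,0],
    [0.1,-0.26,0.2,0,0,0]
  ],
  "gripper": 2.6,
  "grip_force": 10
}}

```text
clock: 3.05
eef_pos: [471.4, -337.1, 51.5]
eef_rot: [-3.142, 0.0, 0.09]
wrist_force: [0.3, -0.1, -0.1]
finger_gap: 25.8
```

Call:
{"method": "servo_tool", "body": {
  "series": [
    [0,0,0,0,0,0],
    [0,0,0,0,0,0],
    [0,0,0,0,0,0],
    [0,0,0,0,0,0],
    [0,0,0,0,0,0],
    [0,0,0,0,0,0],
    [0,0,0,0,0,0],
    [0,0,0,0,0,0],
    [0,0,0,0,0,0],
    [0,0,0,0,0,0]
  ],
  "gripper": 1.5,
  "grip_force": 10
}}

```text
clock: 3.88
eef_pos: [471.4, -337.1, 51.4]
eef_rot: [-3.141, 0.0, 0.09]
wrist_force: [-0.4, 0.5, 0.2]
finger_gap: 22.2
```

Call:
{"method": "servo_tool", "body": {
  "series": [
    [0,0,0,0,0,0],
    [0,0,0,0,0,0],
    [0,0,-0.3,0,0,0],
    [0,0,-0.8,0,0,0],
    [0,0,-1.5,0,0,0],
    [0,0,-2.5,0,0,0],
    [0,0,-4,0,0,0],
    [0,0,-5.5,0,0,0],
    [0,0,-7,0,0,0],
    [0,0,-7,0,0,0]
  ],
  "gripper": 1.5,
  "grip_force": 55
}}

```text
clock: 4.72
eef_pos: [472.5, -338.0, 125.3]
eef_rot: [3.138, -0.004, 0.09]
wrist_force: [0.6, 0.2, -1.1]
finger_gap: 21.4
```

```bash
python3 - <<'E'
from h import *
s=read_state();print(s);c=camera("wrist");crop(c,"w3",160,0,320,400,1.5)
E
```

```text
{'clock': 4.7167, 'joints': array([-6.83988229e-01,  4.39752303e-01,  1.52388366e+00,  1.12462788e-05,
        1.17255512e+00,  7.97014656e-01]), 'qd': array([ 0.00034587,  0.03867342,  0.04170109, -0.00085589, -0.05977936,
       -0.00017184]), 'effort': array([-4.94362204e-03, -5.76279116e+01, -3.19570291e+01,  5.23907610e-02,
        7.24088307e-01, -2.43943003e-03]), 'eef_pos': array([ 472.51206142, -338.00332405,  125.31593053]), 'eef_rot': array([ 3.1378252 , -0.00387085,  0.0897964 ]), 'wrist_force': array([ 0.57293593,  0.23788255, -1.11160703]), 'moment': array([ 0.00308269, -0.03139599,  0.04285011]), 'finger_gap': 21.411362829954648}
```

View pics/w3.png

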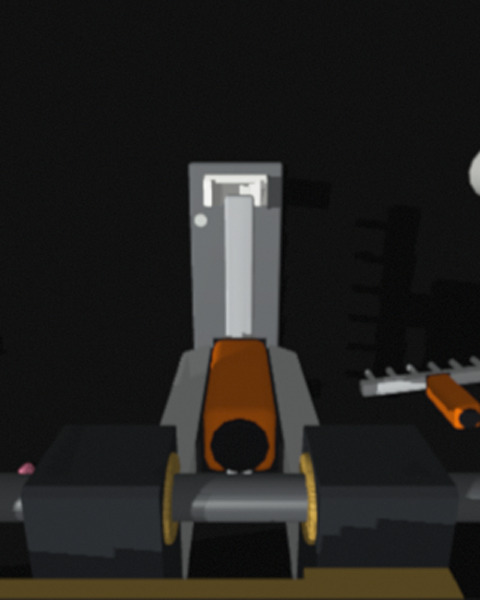

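Call:
{"method": "servo_tool", "body": {
  "series": [
    [0.26,-1.2,0,0,0,0],
    [0.8,-3.7,0,0,0,0],
    [1.5,-6.9,0,0,0,0],
    [2.3,-10.5,0,0,0,0],
    [3.1,-14.1,0,0,0,0],
    [3.9,-17.7,0,0,0,0],
    [4.7,-21.3,0,0,0,0],
    [5.5,-24.9,0,0,0,0],
    [6.1,-27.7,0,0,0,0],
    [6.4,-29.3,0,0,0,0]
  ]
}}

```text
clock: 5.6
eef_pos: [508.1, -35.9, 120.5]
eef_rot: [-3.141, 0.001, 0.092]
wrist_force: [-0.2, -0.7, -1.7]
finger_gap: 21.8
```

Call:
{"method": "servo_tool", "body": {
  "series": [
    [0.2,-1,0,0,0,0],
    [0.7,-3.2,0,0,0,-0.02],
    [1.3,-6.1,0,0,0,-0.04],
    [2,-9.2,0,0,0,-0.06],
    [2.7,-12.3,0,0,0,-0.08],
    [3.4,-15.4,0,0,0,-0.1],
    [4,-18,0.5,0,0,-0.12],
    [4.35,-19.7,1,0,0,-0.13],
    [4.45,-20.3,1.2,0,0,-0.13],
    [4.45,-20.3,1.2,0,0,-0.13]
  ]
}}

```text
clock: 6.43
eef_pos: [534.3, 167.2, 108.3]
eef_rot: [3.142, 0.002, 0.221]
wrist_force: [0.6, 0.2, -1.0]
finger_gap: 21.8
```

```bash
python3 - <<'E'
from h import *
s=read_state();print(s["eef_pos"],s["eef_rot"],s["wrist_force"]);
c=camera("wrist");cv2.imwrite("pics/w4.png",c["pixels"][:,:,::-1])
c=camera("top");crop(c,"t4",225,95,160,170,3)
c=camera("scene");crop(c,"s4",210,160,190,180,3)
E
```

```text
[534.27176378 167.2366901  108.29222755] [3.14154809e+00 1.92505055e-03 2.20742560e-01] [ 0.61058644  0.15802024 -1.01229611]
```

View pics/w4.png

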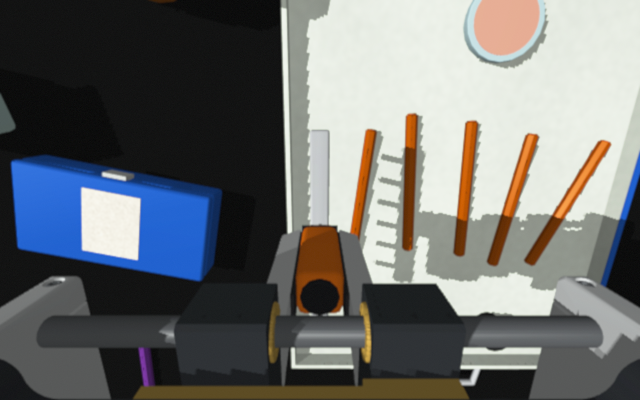

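View pics/s4.png

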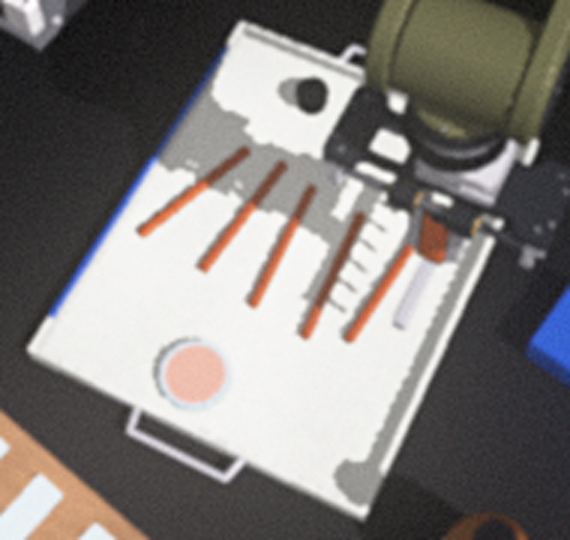

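```bash
python3 - <<'E'
from h import *
s=read_state();c=camera("wrist");T=eT(s)@c["mount"]
im=c["pixels"];crop(c,"w5",265,60,200,200,4)
th=.22;R=np.array([[np.cos(th),-np.sin(th)],[np.sin(th),np.cos(th)]]);ct=np.array([566,41.2])
print("rake",(s["eef_pos"][:2]-ct)@R)
a=ray(c,281,5,20,T);b=ray(c,291,360,20,T);print(a,b,np.arctan2(a[1]-b[1],a[0]-b[0]),(a[:2]-ct)@R,(b[:2]-ct)@R)
for p in [(371,131),(355,235),(412,116),(407,248)]:
    print(p,(ray(c,*p,12,T)[:2]-ct)@R)
E
```

```text
rake [ -3.21025232 128.10023865]
[687.33392198 228.18303331  20.        ] [353.28635076 155.01216216  20.        ] 0.2156375565992879 [159.21470186 155.99760921] [-182.74952248  157.48941825]
(371, 131) [62.17077725 79.54394377]
(355, 235) [-38.48824739  90.78573586]
(412, 116) [75.11876139 43.72628059]
(407, 248) [-52.65038774  38.07006416]
```

View pics/w5.png

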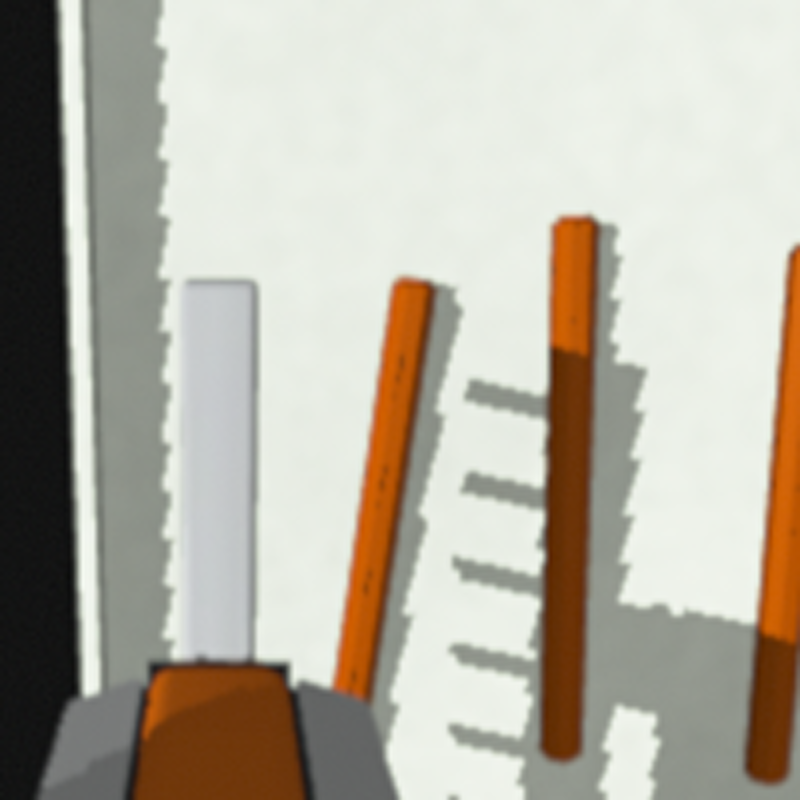

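Call:
{"method": "servo_tool", "body": {
  "series": [
    [0,0,0.8,0,0,0],
    [0,0,1.8,0,0,0],
    [0,0,2.8,0,0,0],
    [0,0,3.8,0,0,0],
    [0,0,4.6,0,0,0],
    [0,0,5.2,0,0,0],
    [0,0,5.5,0,0,0],
    [0,0,5.7,0,0,0],
    [0,0,5.8,0,0,0],
    [0,0,5.8,0,0,0]
  ]
}}

```text
clock: 7.47
eef_pos: [535.1, 166.7, 51.6]
eef_rot: [3.142, -0.0, 0.22]
wrist_force: [1.1, -0.1, -1.8]
finger_gap: 21.5
```

```bash
python3 - <<'E'
from h import *
for i in range(3):
  s=read_state();print(s["eef_pos"],s["eef_rot"],s["wrist_force"],s["moment"]); c=camera("scene")
crop(c,"s6",300,205,90,110,6)
c=camera("wrist");crop(c,"w6",240,60,240,200,3)
E
```

```text
[535.08639475 166.65067426  51.55384495] [ 3.14158567e+00 -2.83185418e-04  2.19804792e-01] [ 1.11224262 -0.11405947 -1.81925173] [-0.00526998 -0.02808464  0.00822661]
[535.12993939 166.66761252  51.73193879] [-3.14158027e+00 -4.80892892e-04  2.19829163e-01] [-0.47948195  0.50119047 -1.47200475] [0.00402155 0.0713496  0.03477366]
[535.18266811 166.65983086  51.79820524] [ 3.14158425e+00 -6.12436153e-04  2.19779713e-01] [-0.23754156  0.0258024  -1.39110326] [ 0.00270867  0.05582417 -0.02370913]
```

View pics/w6.png

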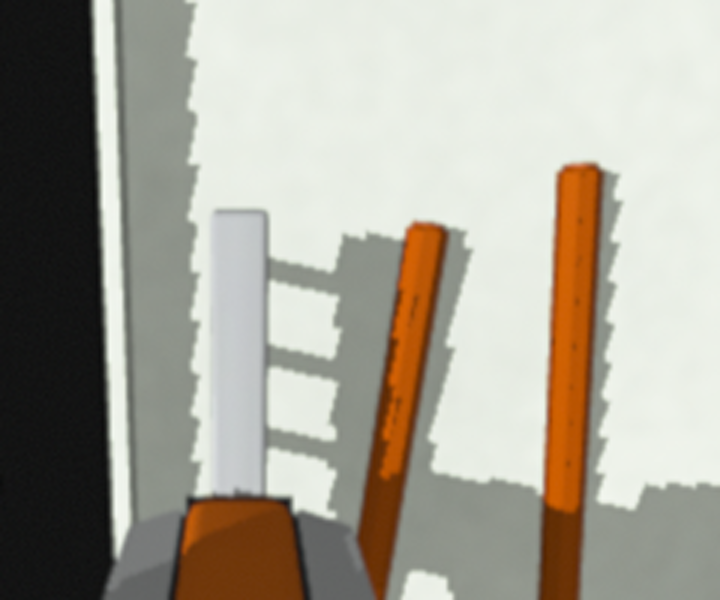

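View pics/s6.png

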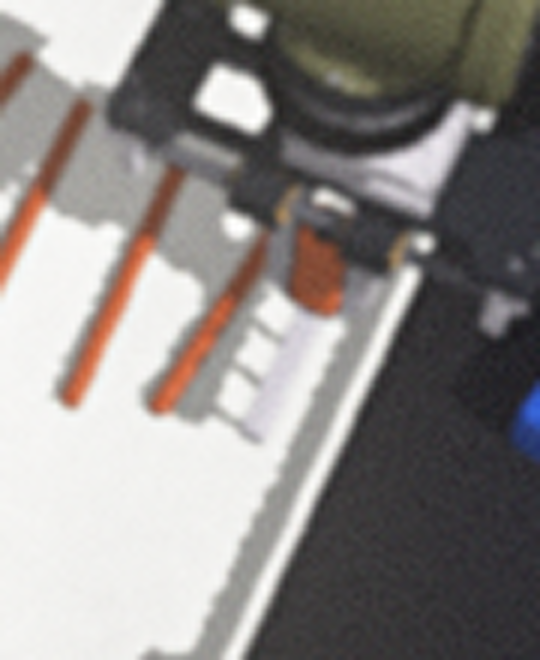

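Call:
{"method": "servo_tool", "body": {
  "series": [
    [0,0,0.1,0,0,0],
    [0,0,0.2,0,0,0],
    [0,0,0.27,0,0,0],
    [0,0,0.32,0,0,0],
    [0,0,0.36,0,0,0],
    [0,0,0.4,0,0,0],
    [0,0,0.4,0,0,0],
    [0,0,0.4,0,0,0],
    [0,0,0.4,0,0,0],
    [0,0,0.4,0,0,0]
  ]
}}

```text
clock: 8.5
eef_pos: [535.0, 166.6, 47.5]
eef_rot: [-3.142, 0.0, 0.22]
wrist_force: [-0.0, -0.1, -1.7]
finger_gap: 21.6
```

```bash
python3 - <<'E'
from h import *
for i in range(2):
  s=read_state();print(s["eef_pos"],s["eef_rot"],s["wrist_force"],s["moment"]); c=camera("scene")
crop(c,"s7",300,205,90,110,6)
E
```

```text
[534.96460045 166.62555943  47.45357832] [-3.14158488e+00  4.26533978e-05  2.19814544e-01] [-0.01492592 -0.10536958 -1.66156978] [ 0.05237145  0.05077421 -0.02011048]
[534.97865559 166.61333611  47.46549655] [-3.14158433e+00 -2.46756800e-05  2.19763583e-01] [-0.39431564 -0.00796733 -2.13934605] [0.01014862 0.03983098 0.05462086]
```

View pics/s7.png

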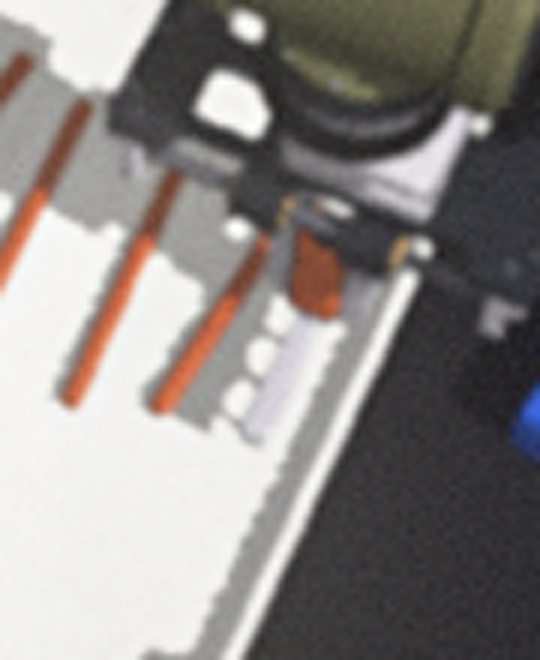

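Call:
{"method": "servo_tool", "body": {
  "series": [
    [0,0.25,0,0,0,0],
    [0,0.5,0,0,0,0],
    [0,0.75,0,0,0,0],
    [0,1,0,0,0,0],
    [0,1.25,0,0,0,0],
    [0,1.5,0,0,0,0],
    [0,1.75,0,0,0,0],
    [0,2,0,0,0,0],
    [0,2.25,0,0,0,0],
    [0,2.5,0,0,0,0]
  ]
}}

```text
clock: 9.43
eef_pos: [540.5, 142.0, 47.5]
eef_rot: [-3.142, -0.0, 0.22]
wrist_force: [-0.6, -0.2, -0.7]
finger_gap: 21.6
```

Call:
{"method": "servo_tool", "body": {
  "series": [
    [0,0.25,0,0,0,0],
    [0,0.5,0,0,0,0],
    [0,0.75,0,0,0,0],
    [0,1,0,0,0,0],
    [0,1.25,0,0,0,0],
    [0,1.5,0,0,0,0],
    [0,1.75,0,0,0,0],
    [0,2,0,0,0,0],
    [0,2.25,0,0,0,0],
    [0,2.5,0,0,0,0]
  ]
}}

```text
clock: 10.27
eef_pos: [545.9, 117.6, 47.4]
eef_rot: [-3.142, 0.0, 0.22]
wrist_force: [0.6, 1.0, -0.8]
finger_gap: 21.7
```

```bash
python3 - <<'E'
from h import *
for i in range(2):
  s=read_state();print(s["eef_pos"],s["eef_rot"],s["wrist_force"]); c=camera("wrist")
crop(c,"w8",240,60,340,240,2)
E
```

```text
[545.93197404 117.58482274  47.43758768] [-3.14157410e+00  6.60968133e-06  2.19802000e-01] [ 0.55603885  0.95997811 -0.83466963]
[546.0269808  117.24780988  47.47832522] [ 3.14151954e+00 -7.20654647e-05  2.19596148e-01] [ 0.16951489 -0.20124873 -0.46897736]
```

View pics/w8.png

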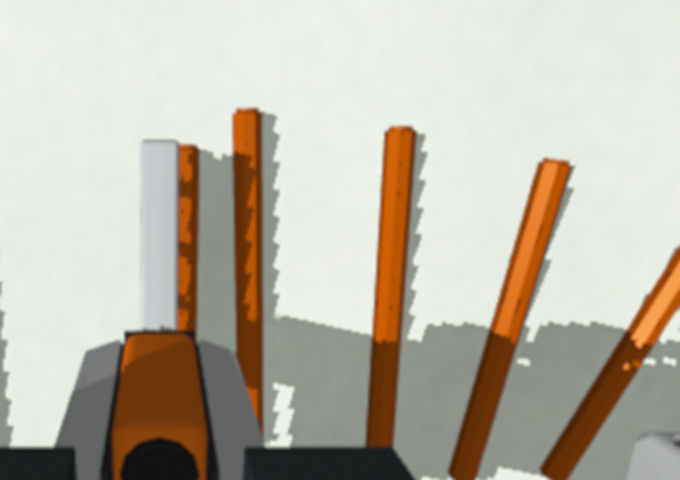

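Call:
{"method": "servo_tool", "body": {
  "series": [
    [0,0.25,0,0,0,0],
    [0,0.5,0,0,0,0],
    [0,0.75,0,0,0,0],
    [0,1,0,0,0,0],
    [0,1.25,0,0,0,0],
    [0,1.5,0,0,0,0],
    [0,1.75,0,0,0,0],
    [0,2,0,0,0,0],
    [0,2.25,0,0,0,0],
    [0,2.5,0,0,0,0]
  ]
}}

```text
clock: 11.2
eef_pos: [551.4, 93.2, 47.5]
eef_rot: [-3.142, -0.0, 0.22]
wrist_force: [-0.4, 0.4, -1.5]
finger_gap: 21.9
```

Call:
{"method": "servo_tool", "body": {
  "series": [
    [0,0.25,0,0,0,0],
    [0,0.5,0,0,0,0],
    [0,0.75,0,0,0,0],
    [0,1,0,0,0,0],
    [0,1.25,0,0,0,0],
    [0,1.5,0,0,0,0],
    [0,1.75,0,0,0,0],
    [0,2,0,0,0,0],
    [0,2.25,0,0,0,0],
    [0,2.5,0,0,0,0]
  ]
}}

```text
clock: 12.03
eef_pos: [556.8, 68.8, 47.4]
eef_rot: [-3.142, 0.0, 0.22]
wrist_force: [-0.4, -0.6, -1.3]
finger_gap: 21.8
```

```bash
python3 - <<'E'
from h import *
s=read_state();print(s["eef_pos"],s["eef_rot"],s["wrist_force"]); c=camera("wrist")
crop(c,"w9",240,60,340,240,2)
E
```

```text
[556.80644894  68.78904276  47.43775158] [-3.14156544e+00  5.87190722e-05  2.19788169e-01] [-0.40753691 -0.55438554 -1.28947066]
```

View pics/w9.png

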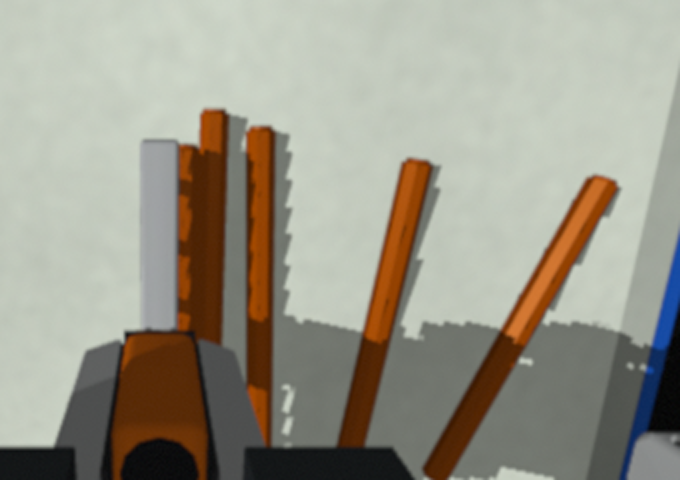

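Call:
{"method": "servo_tool", "body": {
  "series": [
    [0,0.25,0,0,0,0],
    [0,0.5,0,0,0,0],
    [0,0.75,0,0,0,0],
    [0,1,0,0,0,0],
    [0,1.25,0,0,0,0],
    [0,1.5,0,0,0,0],
    [0,1.75,0,0,0,0],
    [0,2,0,0,0,0],
    [0,2.25,0,0,0,0],
    [0,2.5,0,0,0,0]
  ]
}}

```text
clock: 12.92
eef_pos: [562.3, 44.4, 47.4]
eef_rot: [-3.142, 0.0, 0.22]
wrist_force: [-0.2, 0.6, -0.7]
finger_gap: 21.9
```

Call:
{"method": "servo_tool", "body": {
  "series": [
    [0,0.25,0,0,0,0],
    [0,0.5,0,0,0,0],
    [0,0.75,0,0,0,0],
    [0,1,0,0,0,0],
    [0,1.25,0,0,0,0],
    [0,1.5,0,0,0,0],
    [0,1.75,0,0,0,0],
    [0,2,0,0,0,0],
    [0,2.25,0,0,0,0],
    [0,2.5,0,0,0,0]
  ]
}}

```text
clock: 13.75
eef_pos: [567.7, 20.0, 47.4]
eef_rot: [-3.142, -0.0, 0.22]
wrist_force: [-0.1, 0.7, -1.3]
finger_gap: 21.5
```

Call:
{"method": "servo_tool", "body": {
  "series": [
    [0,0.25,0,0,0,0],
    [0,0.5,0,0,0,0],
    [0,0.75,0,0,0,0],
    [0,1,0,0,0,0],
    [0,1.25,0,0,0,0],
    [0,1.5,0,0,0,0],
    [0,1.75,0,0,0,0],
    [0,2,0,0,0,0],
    [0,2.25,0,0,0,0],
    [0,2.5,0,0,0,0]
  ]
}}

```text
clock: 14.58
eef_pos: [573.2, -4.4, 47.4]
eef_rot: [-3.142, 0.0, 0.22]
wrist_force: [-0.1, 0.2, -1.4]
finger_gap: 21.9
```

```bash
python3 - <<'E'
from h import *
s=read_state();print(s["eef_pos"],s["eef_rot"],s["wrist_force"]); c=camera("wrist")
crop(c,"w10",240,60,340,240,2)
c=camera("top");crop(c,"t10",225,95,160,170,3)
E
```

```text
[573.16088473  -4.40817858  47.43932272] [-3.14154316e+00  4.25883369e-05  2.19765477e-01] [-0.08591601  0.24066695 -1.35167143]
```

View pics/w10.png

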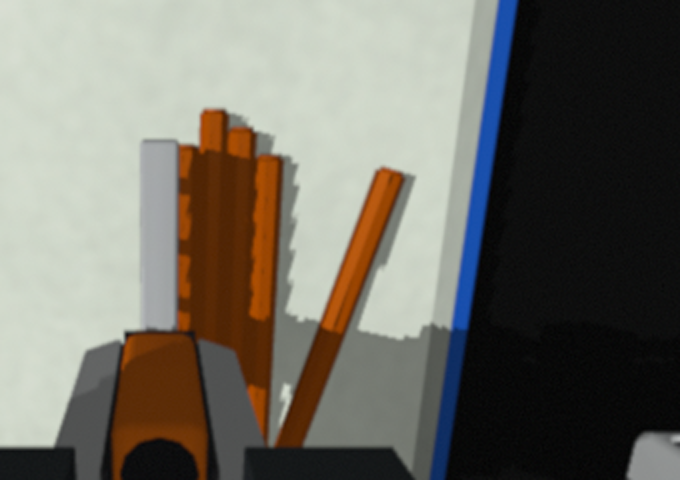

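View pics/t10.png

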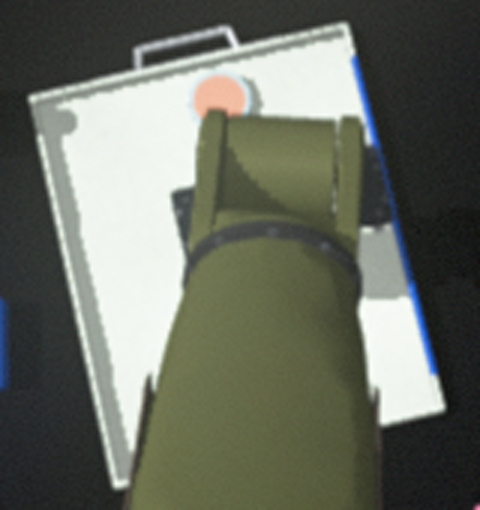

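Call:
{"method": "servo_tool", "body": {
  "series": [
    [0,0.2,0,0,0,0],
    [0,0.4,0,0,0,0],
    [0,0.6,0,0,0,0],
    [0,0.8,0,0,0,0],
    [0,1,0,0,0,0],
    [0,1.2,0,0,0,0],
    [0,1.4,0,0,0,0],
    [0,1.6,0,0,0,0],
    [0,1.8,0,0,0,0],
    [0,2,0,0,0,0]
  ]
}}

```text
clock: 15.52
eef_pos: [577.5, -23.9, 47.4]
eef_rot: [-3.142, 0.0, 0.22]
wrist_force: [-0.2, 0.6, -1.7]
finger_gap: 21.2
```

Call:
{"method": "servo_tool", "body": {
  "series": [
    [0,0.2,0,0,0,0],
    [0,0.4,0,0,0,0],
    [0,0.6,0,0,0,0],
    [0,0.8,0,0,0,0],
    [0,1,0,0,0,0],
    [0,1.2,0,0,0,0],
    [0,1.4,0,0,0,0],
    [0,1.6,0,0,0,0],
    [0,1.8,0,0,0,0],
    [0,2,0,0,0,0]
  ]
}}

```text
clock: 16.35
eef_pos: [581.9, -43.4, 47.4]
eef_rot: [-3.142, 0.0, 0.22]
wrist_force: [-0.4, 1.0, -0.9]
finger_gap: 21.9
```

```bash
python3 - <<'E'
from h import *
s=read_state();print(s["eef_pos"],s["eef_rot"],s["wrist_force"]); c=camera("wrist");T=eT(s)@c["mount"]
crop(c,"w11",260,60,240,200,3)
E
```

```text
[581.90181244 -43.42231562  47.44019991] [-3.14154569e+00  1.46484896e-05  2.19747371e-01] [-0.40732622  0.99746441 -0.87488799]
```

View pics/w11.png

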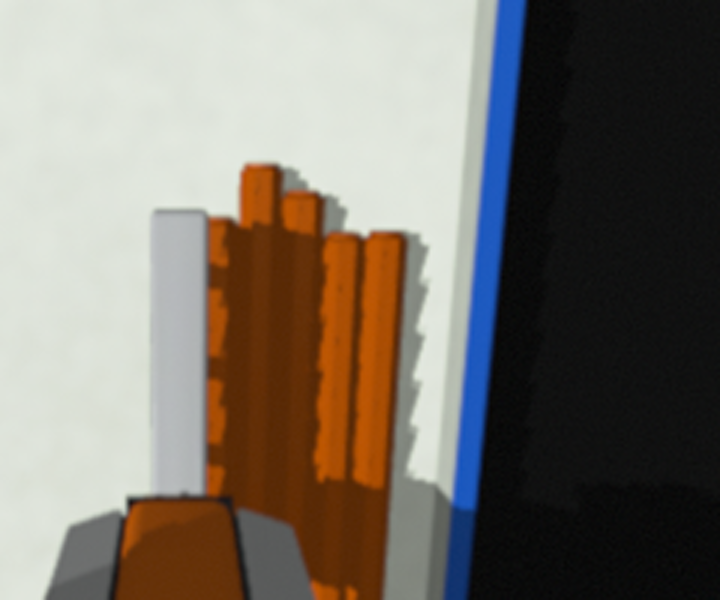

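Call:
{"method": "servo_tool", "body": {
  "series": [
    [0,0.1,0,0,0,0],
    [0,0.2,0,0,0,0],
    [0,0.3,0,0,0,0],
    [0,0.4,0,0,0,0],
    [0,0.5,0,0,0,0],
    [0,0.6,0,0,0,0],
    [0,0.7,0,0,0,0],
    [0,0.8,0,0,0,0],
    [0,0.9,0,0,0,0],
    [0,1,0,0,0,0]
  ]
}}

```text
clock: 17.23
eef_pos: [584.0, -53.1, 47.4]
eef_rot: [3.142, 0.0, 0.22]
wrist_force: [-1.3, 0.9, -1.0]
finger_gap: 21.8
```

```bash
python3 - <<'E'
from h import *
for i in range(4):
  s=read_state();print(s["eef_pos"],s["eef_rot"],s["wrist_force"]); c=camera("wrist")
crop(c,"w12",260,60,240,200,3)
E
```

```text
[584.04439977 -53.08571038  47.44787745] [3.14159087e+00 2.47384107e-05 2.19786143e-01] [-1.28344686  0.92309973 -0.96422875]
[584.07987336 -53.21868885  47.44772059] [ 3.14154365e+00 -1.83724580e-05  2.19672605e-01] [-0.53406995  0.34984433 -0.54903652]
[584.068973   -53.14078765  47.44917426] [ 3.14152858e+00 -5.91746636e-05  2.19677865e-01] [ 0.14874991  0.12167256 -1.36221333]
[584.04251701 -53.10768281  47.45257504] [3.14143437e+00 5.82695172e-06 2.19742443e-01] [-0.19656986 -1.04916156 -1.55365888]
```

View pics/w12.png

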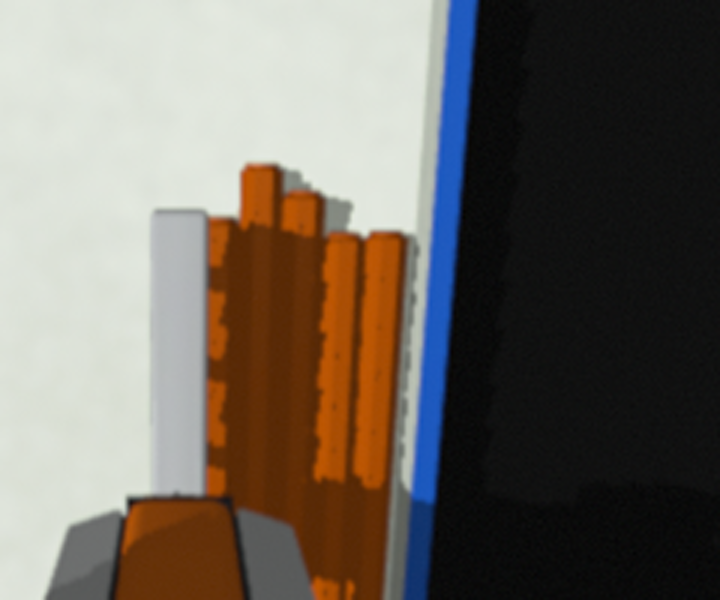

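Call:
{"method": "servo_tool", "body": {
  "series": [
    [0,0.03,0,0,0,0],
    [0,0.06,0,0,0,0],
    [0,0.09,0,0,0,0],
    [0,0.12,0,0,0,0],
    [0,0.15,0,0,0,0],
    [0,0.18,0,0,0,0],
    [0,0.2,0,0,0,0],
    [0,0.22,0,0,0,0],
    [0,0.24,0,0,0,0],
    [0,0.25,0,0,0,0]
  ]
}}

```text
clock: 18.27
eef_pos: [584.6, -55.4, 47.5]
eef_rot: [-3.142, -0.0, 0.22]
wrist_force: [0.5, 0.9, -1.5]
finger_gap: 21.5
```

```bash
cat > f.py <<'E'
from h import *
import sys
np.set_printoptions(precision=2,suppress=True)
F=[];M=[];P=[]
for i in range(int(sys.argv[2])):
  s=read_state();a=.22;R=np.array([[np.cos(a),np.sin(a),0],[-np.sin(a),np.cos(a),0],[0,0,1]])
  F.append(R@s["wrist_force"]);M.append(R@s["moment"]);P.append(s["eef_pos"]);c=camera("wrist")
F=np.array(F);print("F tray",F.mean(0),"each y",F[:,1],"M",np.mean(M,0),"pos",np.mean(P,0),"tray y",(np.mean(P,0)[:2]-[566,41.2])@[-np.sin(a),np.cos(a)],s["eef_rot"],s["finger_gap"],s["clock"])
crop(c,sys.argv[1],260,60,240,200,3)
E
python3 f.py w13 6
```

```text
F tray [ 0.07  0.65 -1.43] each y [0.76 0.44 0.57 0.62 0.28 1.19] M [ 0.19 -0.    0.02] pos [584.58 -55.43  47.45] tray y -98.35445381244236 [ 3.14 -0.    0.22] 21.761724980917776 18.5167
```

View pics/w13.png

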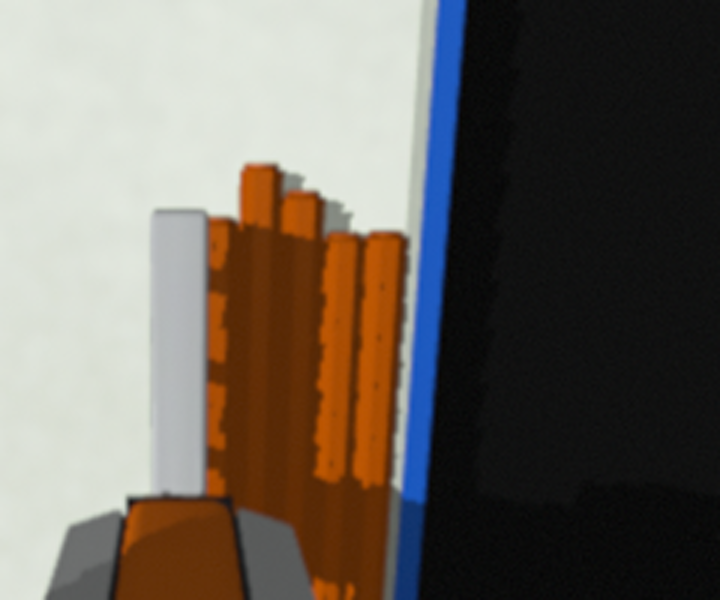

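Call:
{"method": "servo_tool", "body": {
  "series": [
    [0,0.02,0,0,0,0],
    [0,0.04,0,0,0,0],
    [0,0.06,0,0,0,0],
    [0,0.08,0,0,0,0],
    [0,0.1,0,0,0,0],
    [0,0.11,0,0,0,0],
    [0,0.12,0,0,0,0],
    [0,0.13,0,0,0,0],
    [0,0.14,0,0,0,0],
    [0,0.15,0,0,0,0]
  ]
}}

```text
clock: 19.4
eef_pos: [584.9, -56.4, 47.5]
eef_rot: [-3.141, -0.0, 0.22]
wrist_force: [-0.6, 7.4, -0.5]
finger_gap: 22.1
```

```bash
python3 f.py w14 4
```

```text
F tray [ 0.63  6.39 -0.16] each y [7.35 6.16 6.26 5.8 ] M [ 1.44 -0.19 -0.06] pos [584.85 -56.43  47.45] tray y -99.38932729838083 [-3.14  0.    0.22] 21.64983310975265 19.55
```

View pics/w14.png

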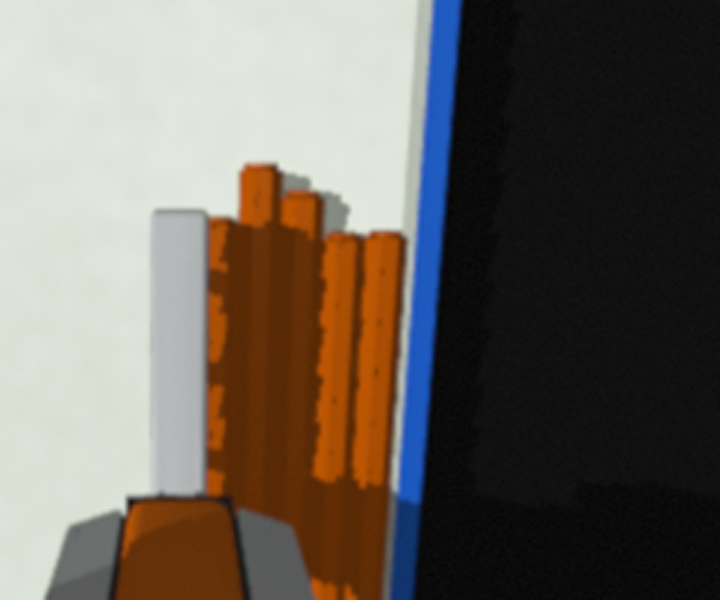

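Call:
{"method": "servo_tool", "body": {
  "series": [
    [0,0,0,0,0,0],
    [0,0,0,0,0,0],
    [0,0,0,0,0,0],
    [0,0,0,0,0,0],
    [0,0,0,0,0,0],
    [0,0,0,0,0,0],
    [0,0,0,0,0,0],
    [0,0,0,0,0,0],
    [0,0,0,0,0,0],
    [0,0,0,0,0,0]
  ]
}}

```text
clock: 20.43
eef_pos: [584.9, -56.4, 47.4]
eef_rot: [-3.141, -0.0, 0.22]
wrist_force: [0.4, 6.5, -0.0]
finger_gap: 21.6
```

```bash
python3 f.py w15 4; python3 - <<'E'
from h import *
s=read_state();c=camera("wrist");T=eT(s)@c["mount"]
a=.22;R=np.array([[np.cos(a),-np.sin(a)],[np.sin(a),np.cos(a)]])
f=lambda u,v,z:((ray(c,260+u/3,60+v/3,z,T)[:2]-[566,41.2])@R).round(1)
# rod top edges along near their far ends and farther back; z=13 top flats ridge ~ centre z 13
for n,p,q in [("r1 far",(261,168),0),("2",(303,195),0),("3",(344,236),0),("4",(386,236),0)]: print(n,f(*p,13))
print("rod4 centre line",f(386,240,13),f(371,470,13)); print("rod3",f(345,240,13),f(332,470,13))
print("tape inner top edge",f(437,0,20),f(400,480,20))
crop(c,"w16",300,60,110,150,5)
cc=camera("scene");crop(cc,"s16",210,160,120,130,5)
E
```

```text
F tray [1.08 5.89 0.06] each y [6.22 5.77 6.33 5.25] M [ 1.43 -0.17 -0.06] pos [584.85 -56.43  47.44] tray y -99.38769090131007 [-3.14 -0.    0.22] 21.972028024589466 20.5833
r1 far [  75.9 -120.2]
2 [  69.9 -130. ]
3 [  60.6 -140. ]
4 [  60.6 -149.8]
rod4 centre line [  59.7 -149.8] [   3.  -149.7]
rod3 [  59.7 -140.2] [   3.  -139.9]
tape inner top edge [ 110.  -155.8] [   2.8 -155.3]
```

View pics/w16.png

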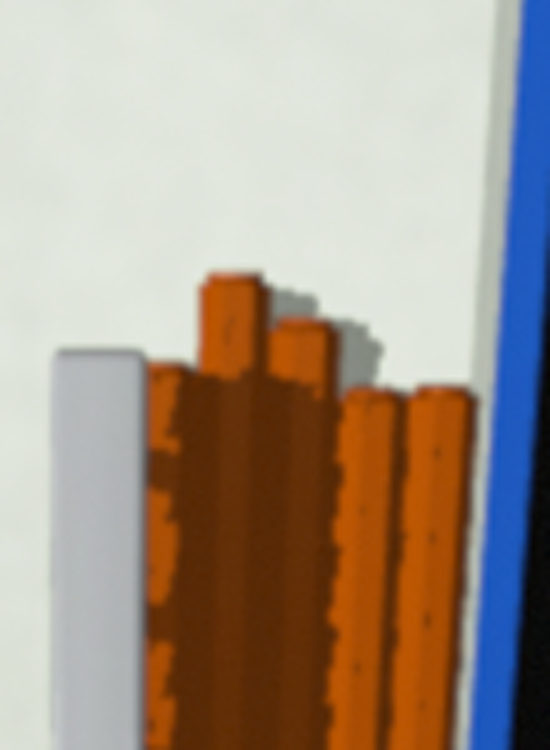

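View pics/s16.png

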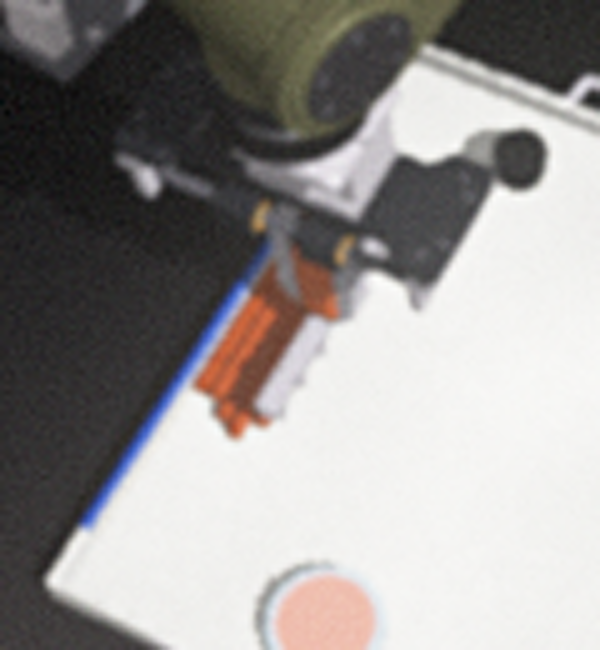

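Call:
{"method": "servo_tool", "body": {
  "series": [
    [0,-0.02,0,0,0,0],
    [0,-0.05,0,0,0,0],
    [0,-0.1,0,0,0,0],
    [0,-0.2,0,0,0,0],
    [0,-0.4,0,0,0,0],
    [0,-0.7,0,0,0,0],
    [0,-1.1,0,0,0,0],
    [0,-1.5,0,0,0,0],
    [0,-2,0,0,0,0],
    [0,-2,0,0,0,0]
  ]
}}

```text
clock: 21.57
eef_pos: [580.3, -36.4, 47.4]
eef_rot: [-3.141, 0.0, 0.221]
wrist_force: [0.1, 0.2, -1.6]
finger_gap: 21.3
```

Call:
{"method": "servo_tool", "body": {
  "series": [
    [0,0,-0.5,0,0,0],
    [0,0,-1.2,0,0,0],
    [0,0,-2,0,0,0],
    [0,0,-3,0,0,0],
    [0,0,-4,0,0,0],
    [0,0,-5,0,0,0],
    [0,0,-6,0,0,0],
    [0,0,-7,0,0,0],
    [0,0,-7.5,0,0,0],
    [0,0,-7.5,0,0,0]
  ]
}}

```text
clock: 22.4
eef_pos: [581.1, -37.4, 124.0]
eef_rot: [3.141, -0.002, 0.22]
wrist_force: [0.5, -0.5, -1.4]
finger_gap: 21.9
```

```bash
python3 f.py w17 2; python3 - <<'E'
from h import *
c=camera("wrist");cv2.imwrite("pics/w17f.png",c["pixels"][:,:,::-1])
E
```

```text
F tray [-0.19 -0.43 -0.81] each y [-0.56 -0.3 ] M [-0.01  0.02  0.  ] pos [580.89 -37.4  123.45] tray y -79.95221573174118 [ 3.14 -0.    0.22] 21.977734460218624 22.45
```

View pics/w17f.png

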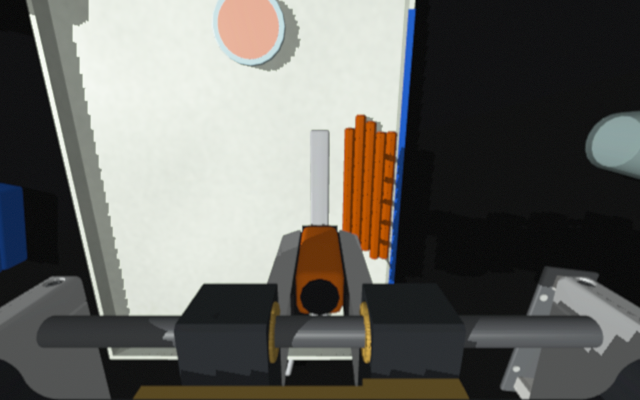

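Call:
{"method": "servo_tool", "body": {
  "series": [
    [-0.5,0.8,0,0,0,0],
    [-1.9,3,0,0,0,0.01],
    [-3.8,5.9,0,0,0,0.03],
    [-5.8,9.1,0,0,0,0.05],
    [-7.9,12.3,0,0,0,0.07],
    [-10,15.6,0,0,0,0.09],
    [-12.1,18.8,0,0,0,0.11],
    [-14.1,22,0,0,0,0.13],
    [-16,25,0,0,0,0.13],
    [-17.2,26.9,0,0,0,0.13]
  ]
}}

```text
clock: 23.38
eef_pos: [469.2, -340.6, 122.0]
eef_rot: [-3.141, 0.001, 0.088]
wrist_force: [0.5, -0.2, -1.1]
finger_gap: 21.5
```

Call:
{"method": "servo_tool", "body": {
  "series": [
    [0,0,0,0,0,0],
    [0,0,0,0,0,0],
    [0,0,0,0,0,0],
    [0,0,0,0,0,0],
    [0,0,0,0,0,0],
    [0,0,0,0,0,0],
    [0,0,0,0,0,0],
    [0,0,0,0,0,0],
    [0,0,0,0,0,0],
    [0,0,0,0,0,0]
  ]
}}

```text
clock: 24.22
eef_pos: [471.4, -337.3, 122.5]
eef_rot: [-3.142, -0.0, 0.09]
wrist_force: [0.4, -0.2, -0.9]
finger_gap: 21.7
```

```bash
python3 - <<'E'
from h import *
for i in range(2):
  s=read_state();print(s["eef_pos"],s["eef_rot"],s["wrist_force"],s["clock"]);c=camera("wrist")
crop(c,"w18",160,0,320,400,1.5)
c=camera("scene");crop(c,"s18",190,85,90,95,6)
E
```

```text
[ 471.36144688 -337.32392943  122.4506916 ] [-3.14157773e+00 -5.77653619e-06  8.98611840e-02] [ 0.40877256 -0.20148804 -0.92677844] 24.2167
[ 471.34512567 -337.34629098  122.45327909] [3.14157671e+00 8.64494891e-07 8.98967821e-02] [ 0.41954634 -0.07311168 -1.25487179] 24.2667
```

View pics/w18.png

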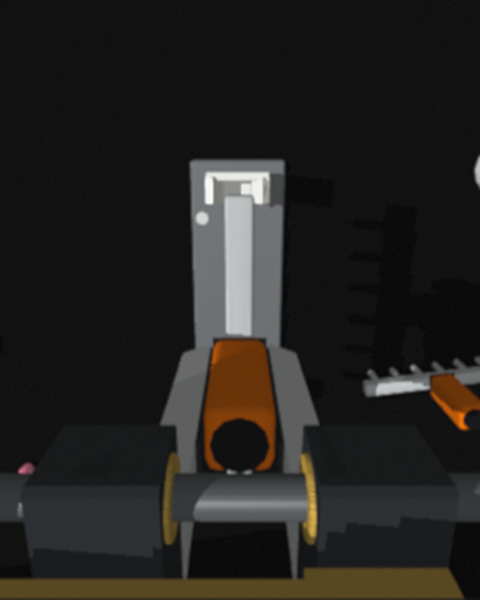

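View pics/s18.png

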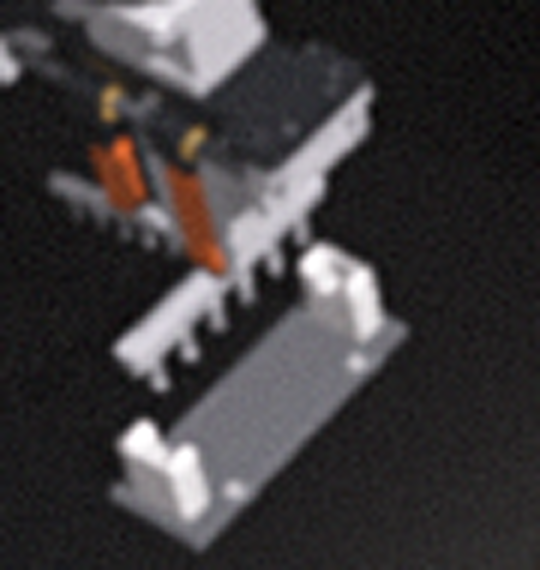

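Call:
{"method": "servo_tool", "body": {
  "series": [
    [0,0,0.5,0,0,0],
    [0,0,1.3,0,0,0],
    [0,0,2.2,0,0,0],
    [0,0,3.1,0,0,0],
    [0,0,3.9,0,0,0],
    [0,0,4.5,0,0,0],
    [0,0,4.9,0,0,0],
    [0,0,5.2,0,0,0],
    [0,0,5.4,0,0,0],
    [0,0,5.5,0,0,0]
  ]
}}

```text
clock: 25.2
eef_pos: [471.4, -337.4, 67.4]
eef_rot: [3.142, -0.0, 0.09]
wrist_force: [-0.6, 0.6, -0.1]
finger_gap: 22.1
```

Call:
{"method": "servo_tool", "body": {
  "series": [
    [0,0,0.2,0,0,0],
    [0,0,0.4,0,0,0],
    [0,0,0.6,0,0,0],
    [0,0,0.8,0,0,0],
    [0,0,1,0,0,0],
    [0,0,1.15,0,0,0],
    [0,0,1.3,0,0,0],
    [0,0,1.4,0,0,0],
    [0,0,1.5,0,0,0],
    [0,0,1.5,0,0,0]
  ]
}}

```text
clock: 26.03
eef_pos: [471.3, -337.3, 52.3]
eef_rot: [-3.141, 0.0, 0.09]
wrist_force: [0.1, -0.3, -2.1]
finger_gap: 21.8
```

```bash
python3 - <<'E'
from h import *
for i in range(2):
  s=read_state();print(s["eef_pos"],s["eef_rot"],s["wrist_force"],s["clock"]);c=camera("wrist")
crop(c,"w19",160,0,320,400,1.5)
E
```

```text
[ 471.27656332 -337.34163994   52.25121413] [-3.14143420e+00  1.88079265e-04  8.98238041e-02] [ 0.0578788  -0.27230829 -2.08540548] 26.0333
[ 471.33206228 -337.3677864    52.40405353] [-3.14153481e+00  4.47349204e-05  8.98260011e-02] [ 0.51484449 -0.05182584 -0.59722955] 26.0833
```

View pics/w19.png

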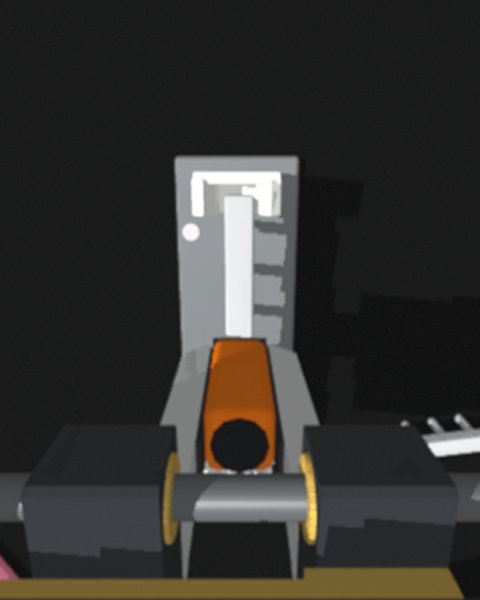

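Call:
{"method": "servo_tool", "body": {
  "series": [
    [0,0,0.04,0,0,0],
    [0,0,0.08,0,0,0],
    [0,0,0.08,0,0,0],
    [0,0,0.08,0,0,0],
    [0,0,0.08,0,0,0],
    [0,0,0.08,0,0,0],
    [0,0,0.08,0,0,0],
    [0,0,0.08,0,0,0],
    [0,0,0.08,0,0,0],
    [0,0,0.08,0,0,0]
  ]
}}

```text
clock: 26.97
eef_pos: [471.3, -337.4, 51.6]
eef_rot: [-3.142, 0.0, 0.09]
wrist_force: [0.2, -0.2, -1.1]
finger_gap: 21.3
```

Call:
{"method": "servo_tool", "body": {
  "series": [
    [0,0,0,0,0,0],
    [0,0,0,0,0,0],
    [0,0,0,0,0,0],
    [0,0,0,0,0,0],
    [0,0,0,0,0,0],
    [0,0,0,0,0,0],
    [0,0,0,0,0,0],
    [0,0,0,0,0,0],
    [0,0,0,0,0,0],
    [0,0,0,0,0,0]
  ],
  "gripper": 5.5,
  "grip_force": 10
}}

```text
clock: 27.8
eef_pos: [471.3, -337.4, 51.6]
eef_rot: [-3.142, 0.0, 0.09]
wrist_force: [0.3, 0.4, 0.0]
finger_gap: 55.0
```

Call:
{"method": "servo_tool", "body": {
  "series": [
    [0,0,-0.5,0,0,0],
    [0,0,-1.5,0,0,0],
    [0,0,-3,0,0,0],
    [0,0,-4.5,0,0,0],
    [0,0,-6,0,0,0],
    [0,0,-7.5,0,0,0],
    [0,0,-9,0,0,0],
    [0,0,-10.5,0,0,0],
    [0,0,-12,0,0,0],
    [0,0,-12,0,0,0]
  ]
}}

```text
clock: 28.63
eef_pos: [472.2, -338.1, 175.6]
eef_rot: [3.138, -0.004, 0.09]
wrist_force: [-0.1, -0.2, 1.5]
finger_gap: 55.2
```

```bash
python3 - <<'E'
from h import *
s=read_state();c=camera("wrist");T=eT(s)@c["mount"];print(s["eef_pos"],s["clock"],s["wrist_force"])
cv2.imwrite("pics/w20.png",c["pixels"][:,:,::-1])
c=camera("top");crop(c,"t20",225,95,300,170,2.6)
E
```

```text
[ 472.23971147 -338.10163321  175.5913036 ] 28.6333 [-0.05030326 -0.23296156  1.49111584]
```

View pics/w20.png

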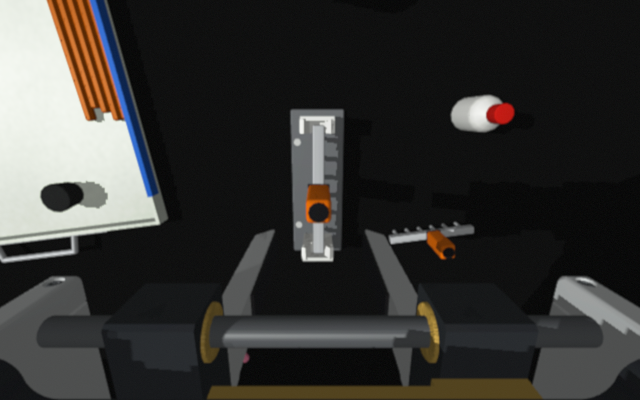

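View pics/t20.png

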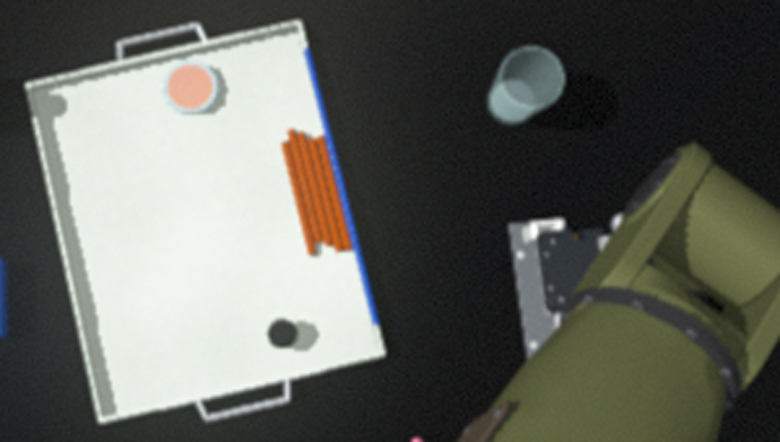

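```bash
python3 - <<'E'
from h import *
c=camera("top");crop(c,"t21",325,140,50,60,10)
s=read_state();c=camera("wrist");crop(c,"w21",280,95,80,180,3);print(s["wrist_force"])
E
```

```text
[ 0.16048872 -0.24288102 -0.45033787]
```

View pics/t21.png

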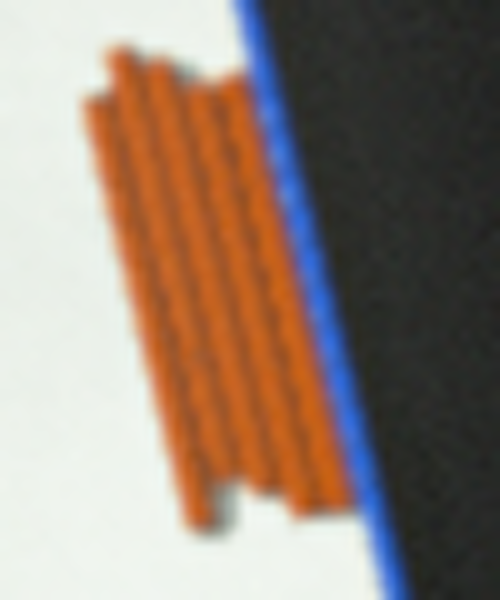

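View pics/w21.png

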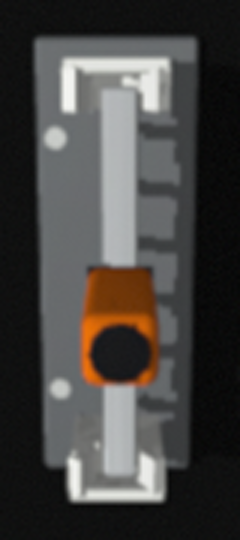

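Top view: five parallel rods lie snug against the blue tape. Wrist view: the rake sits in both notches, upright, with the gripper clear of it.

```bash
python3 -c "
from cell import *
print(sign_off())"
```

```text
the job is handed in; nothing more can be done
None
```

The five rods are packed side by side against the blue-taped wall, and the rake is back upright in its stand. I handed the job in at about 29 s; the hand-in reports no verdict.

- **Combing:** I lifted the rake by its handle and combed the rods from the untaped side with the tine tips about 1 mm above the tray floor. The gripper stayed well above the rods.
- **Pressing:** I held the row against the wall for over 1.5 s. The wrist force averaged about 6 N, and single readings peaked at 7.4 N, below the 9 N limit.
- **Rods:** Measured from the wrist camera, the row is evenly 10 mm apart with the wall-side rod about 5 mm from the wall. Rod directions agree with the wall to within about 0.01 rad. The last top view still shows all five rods flat, parallel and touching.
- **Rake and bystanders:** The rake's bar lies in both notches, and the view matches the one from before I lifted it. The gripper was clear of everything. The dish, stopper, beaker and dropper look unmoved. I did not check the slide box, amber bottle and staining jar at the end, but the arm did not go near them.
- **Disagreement:** The scene camera placed the tray and stand about 3–5 mm away from where the top and wrist cameras put them. I used the latter two, and the contact points agreed with them.

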